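# Sort the bar bits and present the chilling ball in its dish

### The arm

A 6-joint arm with a two-finger parallel gripper is mounted at the origin on a cart in front of the work surface, level with it; the furniture and walls round the work are solid. World frame = base frame: x ahead of the robot, y to its left, z up, the work surface at z = 0. Lengths are in mm, angles in rad, forces in N, time in s.
With the tool pointing down it reaches from about 325 to 875 mm from the base axis. Payload 4.4 kg.
Tool frame: the origin (TCP) lies on the centre line of the jaws, within the pads' length; the fingertips stand 11 mm ahead of it and the grasp point (between the pads) lies 8 mm behind it; z points along the fingers, y is the line along which they close (so a half turn about z gives the same grasp; the last joint's range is limited). The gripper opens to 85 mm and grips with 20 to 120 N. Pads are 22 mm wide; open, the fingers measure 114 mm over their backs; the gripper's body (76 mm by 85 mm) begins 54 mm behind the grasp point. The pads swing forward as they close: fully open they stand 13 mm farther back than shut.
Start: joints at [0.969, 0.207, 1.542, -0, 1.393, -0.15], TCP at [251.046, 517.304, 242.282] pointing down, gripper open.
Joint ranges: [-2.73, 2.73], [-0.86, 2.22], [0.23, 2.46], [-1.11, 4.25], [0.08, 2.63], [-2.82, 2.82]. Speed limits (rad/s): [2.79, 2.79, 3.14, 3.14, 3.14, 3.14].

### API

Orientations are given as a unit quaternion [w, x, y, z].
In Python, from workcell import bot, imaging, status gives the robot as it stands. Calls block until the motion is done:
- bot.goto(position, orientation): joint-space move of the TCP to a pose.
- bot.servo_line(position, frame=None, v=150): straight line of the TCP; frame=None keeps the orientation; v is the mean speed in mm/s.
- bot.move_j(angles): joint-space move.
- bot.let_go() and bot.clamp(grip_force=None): open the fingers fully, or close them until they stop; grip_force is the grip in N (None keeps the last).
- bot.dwell(seconds).
- bot.ik(position, orientation): joint angles nearest the present ones, or None.
- imaging.snapshot(name): name is "scene" or "top"; returns the picture (400x640x3 uint8, red, green, blue); there is no depth.
- imaging.calibration(name): a dict with "fx", "fy", "cx", "cy" (pixels), "k1" (the pictures are not rectified: a ray, as slopes to the right and down, at radius r is drawn at 1 + k1 r^2 times it, then the intrinsics apply), "R" (3x3) and "t" (3): a world point X has camera coordinates R X + t. Camera axes: x right, y down, z forward; pixel columns grow to the right and rows downward; lengths in mm; the calibration is good to about 2 mm. A picture is of the moment at which its call begins. calibration takes no time and is no camera call.
A pose or a line that the arm cannot do raises bot.PlanningError and nothing moves.
- bot.close_job(): hands the job in; it is judged then, once.
Readings, each from a call of its own:
- status.read_clock(): time.
- status.read_qpos(): joint angles.
- status.read_qd(): joint speeds.
- status.read_joint_torque(): joint torques, N m.
- status.read_ee_pos(): TCP position.
- status.read_orientation(): TCP orientation.
- status.read_contact_force(): force on the tool from outside, world axes, zero at the start.
- status.read_ft_torque(): the same for the moment, N m.
- status.read_opening(): opening from 0.0 (shut) to 1.0 (fully open).
- status.read_grip_force(): force on a finger pad.
Only numpy, scipy, OpenCV 4.12 (cv2) and the standard library are available. Lean on these libraries where they do the work, as an engineer would, in place of code of your own. Each camera call takes 0.05 s, during which the arm holds its last target. There are 200 camera calls.

### The job

Sort the two things left lying on the bar: the cork goes into the wooden cork box and the steel chilling ball into the white dish, letting go of each. Then take the dish by its wooden handle, lift it level about ten centimetres straight up off its slate coaster, and only then turn it on the spot above the coaster, about a quarter turn, until the handle points at the cocktail shaker, with the ball staying in the middle of the dish all the while. Finish still holding the dish up there, level and still; leave the shaker, the mill and the ice bucket where they stand.

Things in the scene. Friction and masses are not known exactly. Their poses are not given: they have to be found in the camera images.
- dish: White round dish, 141 mm wide, 26 high, 160 g, loose on the coaster. Origin: centre of underside, z up, +x out along its wooden handle (18 wide, 14 to 36 mm above origin, x 68 to 144 mm), which at the start points to the robot within 0.25 rad. Inside: 9-degree cone, lowest in the middle (7 mm above origin; 16 mm at radius 58), then a steeper rim to 26 mm at radius 70.
- dish_grip (a point): Point in the middle of the handle's height and width, 100 mm from the dish's axis (at x = 0.100, z = 0.025 in the dish's frame): the place to pinch the 18 mm wide handle from above. Axes as the dish's.
- coaster: Black slate coaster, 70 x 70 x 8 mm, fixed; the dish stands on it. Origin: centre of its underside, on the counter.
- ball: Polished steel chilling ball, 36 mm diameter, about 60 g, loose; rests at the start on the brass ring. Its axes turn as it rolls; use point ball_center. In the middle of the dish its centre is 25 mm above the dish's origin.
- ball_center (a point): Centre of the steel ball, about 22 mm above the counter at the start.
- ball_ring: Small brass ring that the ball sits on, 34 mm outside, 22 mm inside, 8 mm high, fixed to the counter. Origin: centre of its underside.
- cork: Wine cork lying on its side on the counter, about 44 mm long and 24 mm thick, 12 g, loose. Origin: middle of its underside as it lies (its axis is 12 mm above). Its long axis lies in its own xy plane, 0.19 rad from +x towards +y.
- cork_box: Open wooden box for corks, 100 x 100 mm outside, 45 mm high, walls and floor 6 mm thick (88 x 88 mm inside), fixed to the counter. Origin: centre of its underside; sides along its x and y.
- shaker: Cocktail shaker, silver with a brass top, 68 mm diameter, 208 mm high, standing loose to the left or to the right of the dish. Origin: centre of its underside.
- mill: Black pepper mill with a diamond pattern and brass top, 63 mm diameter, 175 mm high, standing loose on the other side of the dish. Origin: centre of its underside.
- ice_bucket: Round metal ice bucket, 134 mm across, 139 mm high, loose, a bystander. Origin: centre of its underside.

How it is judged (in metres and radians):
On the way, in this order (a step that is already met when the one before it is completed fails the run):
1. the cork lies in the cork box and the ball in the dish on its coaster, both let go (x of cork in the frame of cork_box between -0.045 and 0.045 m and y of cork in the frame of cork_box between -0.045 and 0.045 m and height (world z) of cork below 0.05 m and contact force between the fingers and cork below 0.05 N and distance between ball_center and dish below 0.04 m and contact force between the fingers and ball below 0.05 N and height (world z) of dish below 0.02 m), for 0.2 s.
2. the dish is lifted level off its coaster by the handle, with the ball in the middle, before it is turned (height (world z) of dish above 0.06 m and angle between dish's own z axis and vertical below 0.12 rad and horizontal distance between ball_center and dish below 0.025 m and x of shaker in the frame of dish below 0.17 m), for 0.1 s.
At the end, for the whole second after the job is handed in: Fingers hold the dish, underside 70-220 mm above the counter, level within 0.12 rad, still, within 50 mm of over the coaster, shaker axis within 45 mm of the handle's line; ball on the dish within 20 mm of its middle; cork in the cork box (height (world z) of dish between 0.07 and 0.22 m and contact force between the fingers and dish above 1 N and angle between dish's own z axis and vertical below 0.12 rad and horizontal distance between dish and coaster below 0.05 m and x of shaker in the frame of dish above 0.15 m and y of shaker in the frame of dish between -0.045 and 0.045 m and horizontal distance between ball_center and dish below 0.02 m and distance between ball_center and dish below 0.04 m and contact force between ball and dish above 0.1 N and contact force between the fingers and ball below 0.05 N and linear speed of dish below 0.03 m/s and angular speed of dish below 0.15 rad/s and x of cork in the frame of cork_box between -0.045 and 0.045 m and y of cork in the frame of cork_box between -0.045 and 0.045 m and height (world z) of cork below 0.05 m); the arm keeps its last pose, push and grip.
It fails at once if the ball strays more than 30 mm from the middle of the lifted dish, or is not in it (height (world z) of dish above 0.025 m and distance between ball_center and dish above 0.041 m).
It fails at once if the dish is tilted by more than 0.2 rad (angle between dish's own z axis and vertical above 0.2 rad).
It fails at once if the shaker, the mill or the ice bucket is moved by more than 25 mm (distance of any of shaker, mill, ice_bucket from where it was at the start of the episode above 0.025 m).
It also fails if it takes over 67 s, if anything falls off the work surface, if the arm or the gripper's body presses on something with over 40 N, if the wrist force passes 120 N, or if a joint passes its speed limit or range.

## Working session

There is one attempt and no reset: what is moved stays moved. The work goes in short steps, each a Python script; the robot and the scene stay as the last script left them, time stands still between calls to the robot, and variables do not carry over. Pictures are saved under pics/ and viewed, at most 10 in all, crops included, and the job is handed in when it is done.

```bash
mkdir -p pics; ls
python3 - <<'E'
from workcell import bot, imaging, status
import cv2, numpy as np
for n in("scene","top"):
    im=imaging.snapshot(n); cv2.imwrite(f"pics/{n}0.png",im[:,:,::-1]); print(imaging.calibration(n))
print(status.read_clock(),status.read_orientation())
E
```

```text
pics
{'fx': 371.54511514910354, 'fy': 371.54511514910354, 'cx': 319.38690691559424, 'cy': 200.92407966735325, 'k1': 0.01764971086981755, 'R': array([[ 0.80831998, -0.58867168,  0.00919018],
       [-0.33598233, -0.47405182, -0.81387391],
       [ 0.48346115,  0.65478281, -0.58096884]]), 't': array([-433.29503346,  223.42563713,  764.71023531])}
{'fx': 487.9288476048726, 'fy': 487.9288476048726, 'cx': 316.1597309758525, 'cy': 200.55713298535335, 'k1': -0.011397959882207459, 'R': array([[-0.00338557, -0.99976979, -0.02118725],
       [-0.98885354,  0.00650092, -0.14874952],
       [ 0.14885301,  0.02044749, -0.98864791]]), 't': array([  10.42165471,  547.48730377, 1193.98223224])}
0.1 [-4.00822067e-04  2.23988713e-01  9.74591162e-01 -9.80980137e-04]
```

View pics/scene0.png

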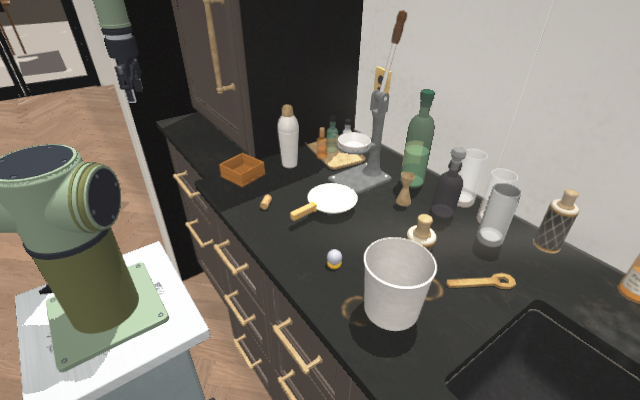

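View pics/top0.png

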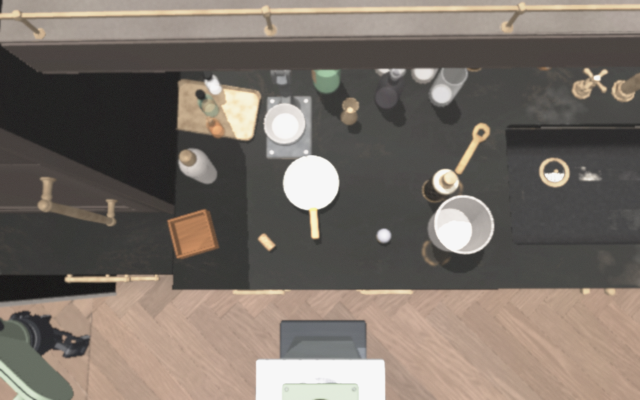

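Scene view: the shaker is at (289,140), box (243,170), cork (266,202), dish (332,198) with its handle towards (293,215), ball on ring (334,258) and bucket (398,285). Top view: box (193,235), cork (267,242), dish centre (311,183), handle end (315,236), ball (384,236), shaker base about (208,180).

```bash
cat > h.py <<'E'
import numpy as np, cv2
from workcell import bot, imaging, status
def ray(n,u,v):
    c=imaging.calibration(n); d=np.array([(u-c['cx'])/c['fx'],(v-c['cy'])/c['fy']]); s=d.copy()
    for _ in range(10): s=d/(1+c['k1']*(s@s))
    R=c['R']; return -R.T@c['t'], R.T@np.array([*s,1])
def plane(n,uv,z):
    o,d=ray(n,*uv); return o+d*(z-o[2])/d[2]
def proj(n,X):
    c=imaging.calibration(n); p=c['R']@np.array(X,float)+c['t']; s=p[:2]/p[2]; s=s*(1+c['k1']*(s@s))
    return np.array([c['fx']*s[0]+c['cx'],c['fy']*s[1]+c['cy']])
def two(uv1,uv2):
    o1,d1=ray('top',*uv1);o2,d2=ray('scene',*uv2)
    s=np.linalg.lstsq(np.c_[d1,-d2],o2-o1,rcond=None)[0]
    a,b=o1+d1*s[0],o2+d2*s[1]; return (a+b)/2,np.linalg.norm(a-b)
E
python3 - <<'E'
from h import *
np.set_printoptions(precision=1,suppress=True)
for k,uv,z in [('box',(193,235),45),('cork',(267,242),12),('dish',(311,183),30),('hend',(315,236),35),('ball',(384,236),22),('shk',(208,180),0),('bucket',(460,225),139)]: print(k,plane('top',uv,z))
print('shaker top',two((186,157),(289,108)))
print('mill? ',two((445,180),(422,222)),two((445,180),(570,197)))
t=cv2.imread('pics/top0.png'); s=cv2.imread('pics/scene0.png')
cv2.imwrite('pics/c1.png',cv2.resize(t[140:270,160:360],None,fx=4,fy=4,interpolation=cv2.INTER_CUBIC))
a=cv2.resize(s[90:230,210:370],None,fx=4,fy=4,interpolation=cv2.INTER_CUBIC)
cv2.imwrite('pics/c2.png',a)
a=cv2.resize(t[150:270,360:510],None,fx=3,fy=3,interpolation=cv2.INTER_CUBIC); b=cv2.resize(s[200:350,310:460],None,fx=2,fy=2)
o=np.zeros((360,760,3),np.uint8);o[:,:450]=a;o[:300,455:755]=b;cv2.imwrite('pics/c3.png',o)
E
```

```text
box [461.5 317.3  45. ]
cork [445.3 134.8  12. ]
dish [594.9  21.   30. ]
hend [458.3  11.   35. ]
ball [ 458.4 -163.7   22. ]
shk [610.6 294.7   0. ]
bucket [ 473.8 -324.8  139. ]
shaker top (array([629. , 296.4, 194.7]), np.float64(7.288468665981403))
mill?  (array([ 578.4, -293.2,  152.9]), np.float64(4.627105539683517)) (array([ 611.4, -383.8,  260.8]), np.float64(250.99147255156404))
```

View pics/c1.png

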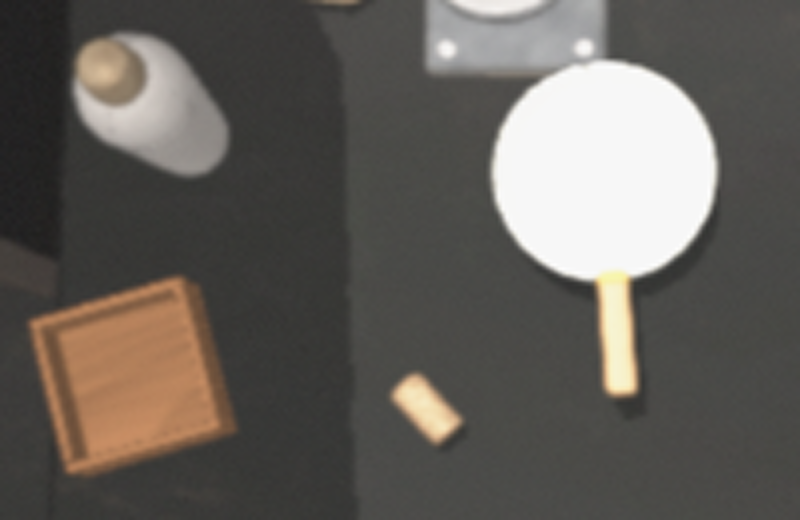

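View pics/c2.png

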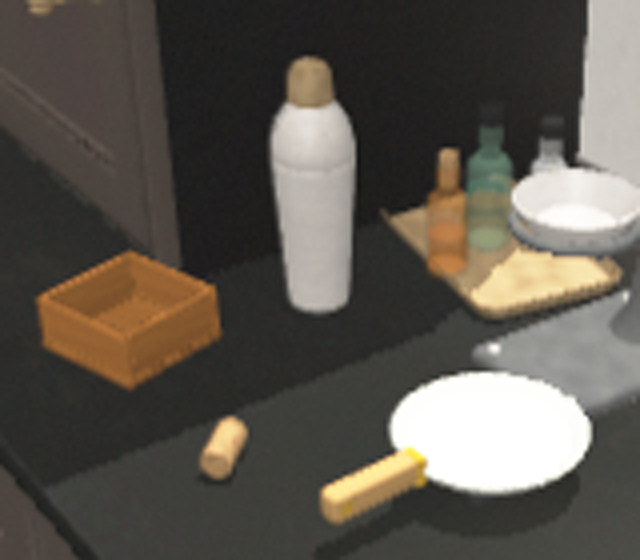

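View pics/c3.png

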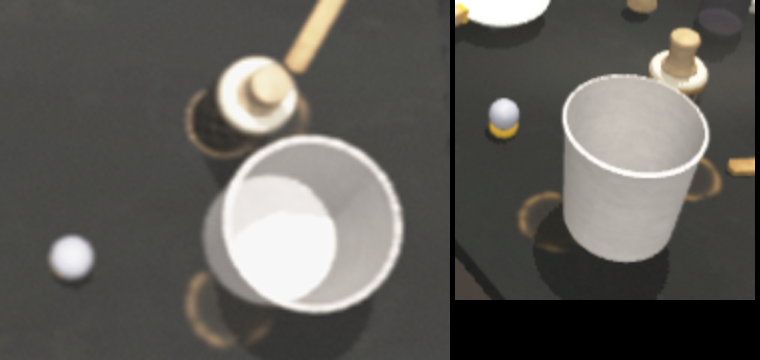

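Crops: c1 shows the box rim corners at about (30,322), (181,279), (218,435), (69,474), and the cork running (400,378)–(452,437). In c2 the shaker base front is at (319,311). c3 shows the mill behind the bucket, well away from the dish, and the ball clear of the bucket.

```bash
cat > see.py <<'E'
from h import *
np.set_printoptions(precision=1,suppress=True)
t=cv2.imread('pics/top0.png'); s=cv2.imread('pics/scene0.png')
def blob(im,lo,hi,roi):
    x0,y0,x1,y1=roi; h=cv2.cvtColor(im[y0:y1,x0:x1],cv2.COLOR_BGR2HSV); m=cv2.inRange(h,lo,hi)
    c=max(cv2.findContours(m,cv2.RETR_EXTERNAL,cv2.CHAIN_APPROX_NONE)[0],key=cv2.contourArea); return (c+[x0,y0]).astype(np.int32)
def cen(c): m=cv2.moments(c); return np.array([m['m10']/m['m00'],m['m01']/m['m00']])
W=((0,0,190),(180,40,255)); Y=((8,60,110),(32,255,255)); C=((5,50,100),(30,255,255)); B=((0,0,110),(180,45,255))
dt=blob(t,*W,(275,145,350,215)); ds=blob(s,*W,(300,180,362,220))
print('dish',plane('top',cv2.fitEllipse(dt)[0],32),plane('scene',cv2.fitEllipse(ds)[0],32),cv2.fitEllipse(dt))
ht=blob(t,*Y,(300,205,330,245)); hs=blob(s,*Y,(285,190,320,225))
for n,c in(('top',ht),('scene',hs)):
    P=np.array([plane(n,p,44 if n=='top' else 37)[:2] for p in c[:,0].astype(float)]); v=cv2.fitLine(P.astype(np.float32),cv2.DIST_L2,0,.01,.01).ravel(); print('handle',n,cen(c),P.mean(0),P.min(0),P.max(0),np.degrees(np.arctan2(v[1],v[0])))
bt=blob(t,*B,(370,222,400,250)); bs=blob(s,*B,(322,244,346,264))
print('ball',two(cen(bt),cen(bs)),plane('top',cen(bt),22),cv2.boundingRect(bt),cv2.boundingRect(bs))
ct=blob(t,*C,(252,228,282,255)); cs=blob(s,*C,(255,190,278,212))
print('cork',plane('top',cen(ct),14),plane('scene',cen(cs),12),cv2.minAreaRect(ct))
P=np.array([plane('top',p,14)[:2] for p in ct[:,0].astype(float)]); v=cv2.fitLine(P.astype(np.float32),cv2.DIST_L2,0,.01,.01).ravel(); print(np.degrees(np.arctan2(v[1],v[0])))
K=[plane('top',(160+u/4,140+w/4),45)[:2] for u,w in((30,322),(181,279),(218,435),(69,474))]; print('box',*K,np.mean(K,0))
K=[plane('scene',(210+u/4,90+w/4),45)[:2] for u,w in((38,302),(130,253),(218,293),(130,340))]; print('box',*K,np.mean(K,0))
f=plane('scene',(289.75,167.75),0); o,_=ray('scene',289,167); d=(f-o)[:2]; print('shaker',f[:2]+34*d/np.linalg.norm(d),plane('top',(185.75,157.5),205),two((185.75,157.3),(287.5,107.5)))
print('cabinet corner',plane('scene',(255,162),0))
E
python3 see.py
```

```text
dish [596.8  21.9  32. ] [594.3  16.6  32. ] ((310.6311950683594, 182.12802124023438), (53.45595932006836, 55.03058624267578), 82.49077606201172)
handle top [313.7 223.3] [490.2  13.8] [452.5   0.8] [528.2  28.3] 4.782682
handle scene [302.7 210.8] [488.4   7.7] [444.5 -13.3] [533.2  28.7] 12.084262
ball (array([ 460.5, -162.1,   20.2]), np.float64(0.3697555933637963)) [ 460.5 -162.    22. ] (376, 228, 16, 15) (327, 249, 15, 15)
cork [446.4 137.2  14. ] [443. 134.  12.] ((266.0, 241.5), (17.677671432495117, 10.606602668762207), 45.0)
43.249737
box [498.5 383.5] [525.3 288.3] [426.8 262.1] [402.9 355. ] [463.4 322.2]
box [400.7 342.3] [495.1 373.8] [521.7 274.6] [433.4 250.4] [462.7 310.3]
shaker [628.9 300.2] [622.1 295.6 205. ] (array([626.2, 297.2, 196.8]), np.float64(3.72630180242944))
cabinet corner [535.3 371.7   0. ]
```

```bash
cat >> h.py <<'E'
def q(deg):
    a=(np.radians(deg)+np.pi/2)/2; return [0,np.cos(a),np.sin(a),0]
E
python3 - <<'E'
from h import *
P=lambda *m: print(*m,'t',round(status.read_clock(),1),'open',round(status.read_opening(),3),'F',round(float(np.max(status.read_grip_force())),1),status.read_ee_pos())
bot.goto([445,136,120],q(-47)); bot.servo_line([445,136,14],v=150); bot.clamp(30); P('cork')
bot.servo_line([445,136,120],v=250); P('up')
bot.goto([463,318,120],q(16)); bot.servo_line([463,318,58],v=150); bot.let_go(); P('rel')
bot.servo_line([463,318,130],v=250)
im=imaging.snapshot('scene'); a=im[90:230,210:370]
bot.goto([460.5,-163,120],q(0)); bot.servo_line([460.5,-163,18],v=150); bot.clamp(30); P('ball')
bot.servo_line([460.5,-163,120],v=200); P('up')
im2=imaging.snapshot('top'); b=im2[140:270,160:360]
cv2.imwrite('pics/d1.png',np.hstack([cv2.resize(a,(400,350)),cv2.resize(b,(400,350))])[:,:,::-1])
E
```

```text
cork t 3.2 open 0.266 F 30.0 [445.27294441 136.0135858   14.45745693]
up t 3.8 open 0.262 F 29.6 [444.74110935 135.96410377 119.84011032]
rel t 5.7 open 0.999 F 0.0 [462.96665919 318.05265986  58.06508224]
ball t 9.3 open 0.404 F 29.1 [ 459.37326824 -163.12574733   18.67457755]
up t 10.0 open 0.401 F 29.9 [ 459.92937766 -162.63044594  119.35043253]
```

View pics/d1.png

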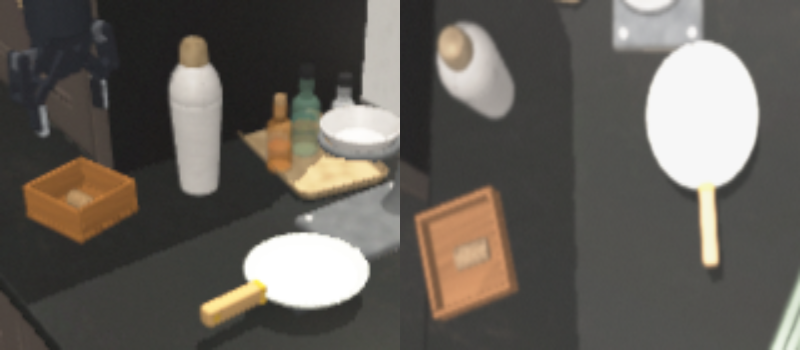

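The cork lies in the middle of the box at (472,255), and the dish is untouched. The ball is held, with the opening matching about 35 mm.

Run:
```python
from h import *
P=lambda *m: print(*m,'t',round(status.read_clock(),1),'open',round(status.read_opening(),3),'F',round(float(np.max(status.read_grip_force())),1),status.read_ee_pos())
bot.goto([596,21,120],q(94)); P('above')
bot.servo_line([596,21,34],v=80); P('low',status.read_contact_force()); bot.dwell(.2); bot.let_go(); P('rel')
bot.servo_line([596,21,130],v=100); bot.goto([496,14,130],q(94)); bot.dwell(1.5)
t=imaging.snapshot('top'); s=imaging.snapshot('scene')
cv2.imwrite('pics/t1.png',t[:,:,::-1]);cv2.imwrite('pics/s1.png',s[:,:,::-1])
cv2.imwrite('pics/e1.png',np.hstack([cv2.resize(t[140:270,230:390],(400,325)),cv2.resize(s[150:230,280:380],(400,325))])[:,:,::-1]); P('')
```

```text
above t 11.2 open 0.399 F 29.9 [595.09080732  20.56371004 118.79746167]
low [-0.29265965 -0.68449418 -0.24807292] t 12.4 open 0.401 F 29.9 [596.71335834  20.94999629  34.74116233]
rel t 13.1 open 0.999 F 0.0 [596.01025962  20.97221491  33.98167057]
 t 16.3 open 0.999 F 0.0 [496.01463574  14.00812165 130.0276823 ]
```

View pics/e1.png

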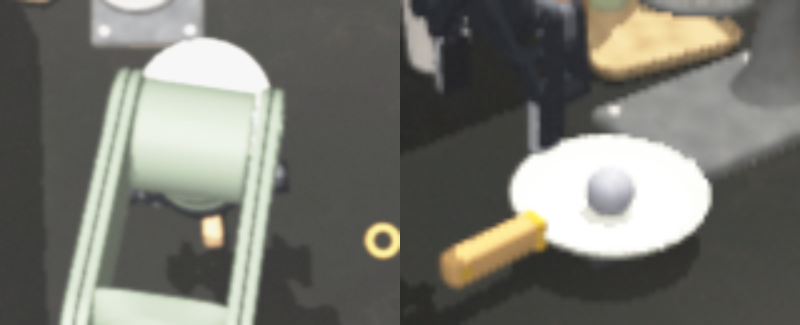

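The ball sits in the middle of the dish at (610,190) in the scene crop, and the handle is free below the open gripper. Next is the grip and the lift.

Run:
```python
from h import *
P=lambda *m: print(*m,'t',round(status.read_clock(),1),'open',round(status.read_opening(),3),'F',round(float(np.max(status.read_grip_force())),1),status.read_ee_pos())
bot.servo_line([496.5,14,25],v=80); bot.clamp(110); P('grip'); bot.dwell(.5)
bot.servo_line([496.5,14,45],v=25); P('20',status.read_contact_force())
bot.servo_line([496.5,14,128],v=45); P('up'); bot.dwell(.6)
s=imaging.snapshot('scene'); t=imaging.snapshot('top')
cv2.imwrite('pics/s2.png',s[:,:,::-1]);cv2.imwrite('pics/t2.png',t[:,:,::-1])
print(proj('scene',(596,21,111)),status.read_contact_force())
cv2.imwrite('pics/f1.png',np.hstack([cv2.resize(s[110:220,260:400],(510,400)),cv2.resize(t[150:230,275:345],(280,400))])[:,:,::-1])
```

```text
grip t 18.4 open 0.192 F 107.2 [496.48715679  14.00946463  25.20466893]
20 [ 0.12685643  0.29851073 -2.64553072] t 19.9 open 0.194 F 107.3 [496.35677197  14.02571146  44.91651547]
up t 21.9 open 0.191 F 107.3 [496.2676583   14.03923291 127.70484852]
[333.1519352  172.32922413] [ 0.49651529 -0.08544671 -2.16656794]
```

View pics/f1.png

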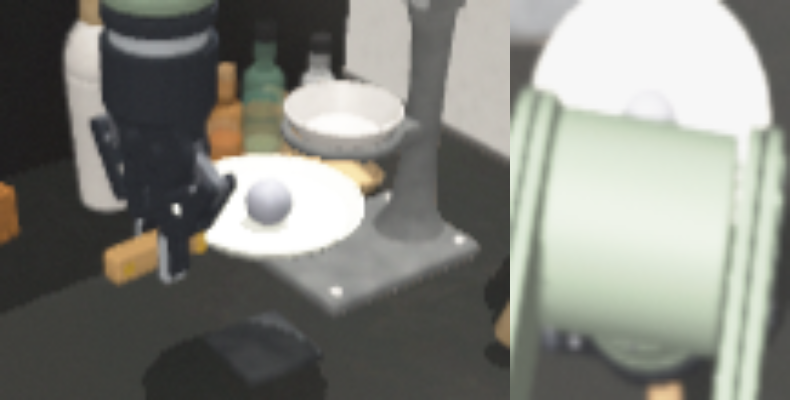

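The dish is lifted level with the ball centred, the scale reads about 2.2 N, and the sweep towards +y is clear.

Run:
```python
from h import *
c=np.array([596,21.]); r0=np.array([496.3,14.])-c; D=83.8-184
for k in range(1,11):
    d=D*k/10; a=np.radians(d); R=np.array([[np.cos(a),-np.sin(a)],[np.sin(a),np.cos(a)]])
    bot.servo_line([*(c+R@r0),128],frame=q(94+d),v=22)
bot.dwell(.5)
print(status.read_clock(),status.read_ee_pos(),status.read_opening(),status.read_contact_force(),status.read_qpos())
s=imaging.snapshot('scene'); t=imaging.snapshot('top')
cv2.imwrite('pics/s3.png',s[:,:,::-1]);cv2.imwrite('pics/t3.png',t[:,:,::-1])
cv2.imwrite('pics/g1.png',np.hstack([cv2.resize(s[90:220,230:390],(430,350)),cv2.resize(t[130:260,190:350],(370,350))])[:,:,::-1])
```

```text
32.4917 [606.75471451 120.38427761 127.99787151] 0.1918941011289105 [ 0.12310599  0.51888637 -2.1455348 ] [5.60554587e-02 4.07254425e-01 1.53144354e+00 3.81604466e-06
 1.20289299e+00 1.64204277e-01]
```

View pics/g1.png

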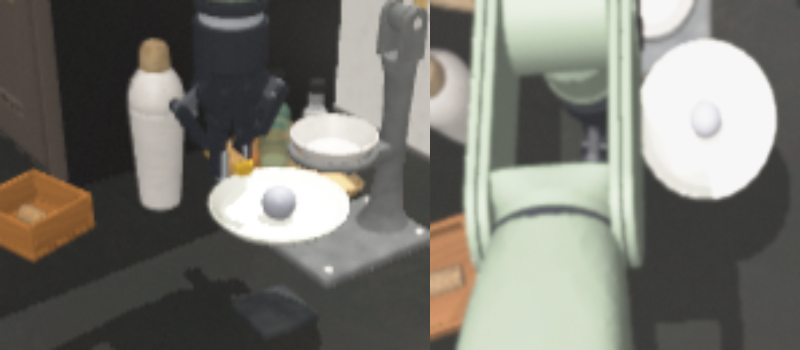

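The handle now points at the shaker, the ball is at the dish's middle, and the cork is in the box. One quick numeric check, then I hand it in.

Run:
```python
from h import *
t=cv2.imread('pics/t3.png'); m=cv2.inRange(cv2.cvtColor(t,cv2.COLOR_BGR2HSV),(0,0,185),(180,40,255)); m[:,:278]=0;m[:145]=0;m[210:]=0;m[:,345:]=0
c=max(cv2.findContours(m,cv2.RETR_EXTERNAL,cv2.CHAIN_APPROX_NONE)[0],key=cv2.contourArea)
e=cv2.fitEllipse(c); d=plane('top',e[0],136)[:2]; b=plane('top',(190+(705-430)*160/370,130+119*130/350),136)[:2]
p=status.read_ee_pos()[:2]; u=(p-d)/np.linalg.norm(p-d); w=np.array([626,298])-d
print(e,d,b-d,'shaker in dish',w@u,u[0]*w[1]-u[1]*w[0],np.linalg.norm(p-d))
if np.linalg.norm(b-d)<12 and np.linalg.norm(d-[596,21])<20:
    bot.dwell(1.0); print(status.read_grip_force(),bot.close_job())
```

```text
((309.1560974121094, 173.4100341796875), (57.974361419677734, 60.094757080078125), 137.59165954589844) [597.99522647  22.01369024] [-1.89246591  0.56103031] shaker in dish 277.3829147307195 -3.380699861421821 98.7593467478137
the job is handed in; nothing more can be done
107.28289246559143 None
```

The job is handed in: the cork is in the box and the ball about 2 mm from the dish's middle, with the dish held level and still about 11 cm up over the coaster, its handle pointing at the shaker (about 3 mm off its line); the judge's verdict was not returned.

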